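Line up the microscope objectives by length

ROBOT

A 6-joint arm with a two-finger parallel gripper is mounted at the origin on the work surface. World frame = base frame: x ahead of the robot, y to its left, z up, the work surface at z = 0. Lengths are in mm, angles in rad, forces in N, time in s.
With the tool pointing down it reaches from about 250 to 775 mm from the base axis. Payload 4 kg.
Tool frame: the origin (TCP) lies at the very end of the fingers, on their centre line; the grasp point (between the pads) lies behind it (grip_depth is the z of the grasp point in the tool frame, in mm); z points along the fingers, y is the line along which they close (so a half turn about z gives the same grasp; the last joint's range is limited). The gripper opens to 85 mm and grips with 20 to 120 N. Pads are 22 mm wide; open, the fingers measure 114 mm over their backs; the gripper's body (76 mm by 85 mm) begins 54 mm behind the grasp point. The pads swing forward as they close: fully open they stand 13 mm farther back than shut.
Start: joints at [-1.353, 0.087, 1.371, -0, 1.684, -0.103], TCP at [173.426, -521.959, 231.341] pointing down, gripper open.
Joint ranges: [-3.1, 3.1], [-0.76, 2.03], [0.27, 2.55], [-1.08, 4.22], [0.17, 2.65], [-2.57, 2.57]. Speed limits (rad/s): [2.79, 2.79, 3.14, 3.14, 3.14, 3.14].

INTERFACE

Orientations are given as a rotation vector (axis times angle).
In Python, from rig import state, snapshot, sign_off, grip_depth gives the robot as it stands.
- The arm moves only by the shell command python3 -m crank 'ROWS' [FORCE]. ROWS is a JSON object of lists of equal length, an entry for each row: "delta_rot": the turn, a rotation vector about the tool's x, y, z in degrees, a list of three; "travel": the shift along the tool's x, y, z in mm, a list of three; "hand": the closure, from -1 (fully open) to 1 (shut). In form: {"delta_rot": [[rx, ry, rz], ...], "travel": [[dx, dy, dz], ...], "hand": [hand, ...]}. A call has 1 to 5 rows; each row shifts and turns the commanded pose from where the row before left it, along the tool's axes as they then stand; what a row does not reach is not made up. A row lasts 1/10 s, in which the tool goes at most 50 mm and 8.59 degrees, less where a joint would pass 70% of its speed; a pose out of reach is approached as far as the arm can. A call is refused whole if a number of a shift passes 50 or a number of a turn 8.59, either way. A call with a gripper value outside its range is refused whole. The fingers move at their own pace and stop on an object; FORCE is the grip in N (left out, the last holds). Time passes only in rows, so rows that do not move let the fingers close. It gives the time, the measured TCP pose, the force, the opening and the grip force at its end, in the units of the state.
- state(): the state, without advancing time (a new reading comes with each control period).
- snapshot(name): name is "scene" or "side" or "wrist"; returns a dict with "frame" (400x640x3 uint8, red, green, blue), "z_map" (400x640 float32, mm along the optical axis (not along the pixel's ray), 0 where there is no reading), "fov_y" (degrees; the focal length in pixels is half the picture's height over the tangent of half this angle, whatever the lens; pixels are square), "cx", "cy" (the principal point, pixels), "R" (3x3) and "t" (3): a world point X has camera coordinates R X + t. Camera axes: x right, y down, z forward; pixel columns grow to the right and rows downward; lengths in mm; the calibration is good to about 2 mm. A picture is of the moment at which its call begins.
- sign_off(): hands the job in; it is judged then, once.
The state is a dict: "time_s": time; "q": joint angles; "qvel": joint speeds; "effort": joint torques, N m; "eef_pos": TCP position; "tool_rot": TCP orientation; "wrist_force": force on the tool from outside, world axes, zero at the start; "wrist_torque": the same for the moment, N m; "width": finger opening in mm; "grasp_force": force on a finger pad.
Only numpy, scipy, OpenCV 4.12 (cv2) and the standard library are available. Lean on these libraries where they do the work, as an engineer would, in place of code of your own. Each camera call takes 0.05 s, during which the arm holds its last target. There are 200 camera calls.

TASK

Line up the four microscope objectives on the aluminium rail in order of length, ready to be refitted: the shortest on the pad next to the upright steel post, then longer and longer, the longest on the pad at the far end. Stand each one upright with its lens up in the middle of its own black pad and let go; set them down gently, never drop or tip one, and leave the amber bottle where it is.

Things in the scene. Friction and masses are not known exactly. Their poses are not given: they have to be found in the camera images.
- objective_a: Microscope objective, the shortest, with the widest dark lens (30 mm) on top: a bare-metal round barrel standing upright, 32 mm tall in all, lens up, on a black cap 39 mm across and 6 mm high. The barrel is 40 mm across from 6 mm to 25 mm above the base and tapers above that. Loose, 0.09 to 0.25 kg. Origin: centre of its underside; z runs up its axis; turning about z does not matter.
- objective_b: Microscope objective, the second shortest, lens 21 mm wide: a bare-metal round barrel standing upright, 46 mm tall in all, lens up, on a black cap 35 mm across and 6 mm high. The barrel is 36 mm across from 6 mm to 32 mm above the base and tapers above that. Loose, 0.09 to 0.25 kg. Origin: centre of its underside; z runs up its axis; turning about z does not matter.
- objective_c: Microscope objective, the second longest, lens 14 mm wide: a bare-metal round barrel standing upright, 60 mm tall in all, lens up, on a black cap 31 mm across and 6 mm high. The barrel is 32 mm across from 6 mm to 40 mm above the base and tapers above that. Loose, 0.09 to 0.25 kg. Origin: centre of its underside; z runs up its axis; turning about z does not matter.
- objective_d: Microscope objective, the longest, with a long tapering nose and the narrowest dark lens (8 mm): a bare-metal round barrel standing upright, 74 mm tall in all, lens up, on a black cap 28 mm across and 6 mm high. The barrel is 29 mm across from 6 mm to 50 mm above the base and tapers above that. Loose, 0.09 to 0.25 kg. Origin: centre of its underside; z runs up its axis; turning about z does not matter.
- pad_1: Round black rubber pad, 50 mm across and 2 mm high, number 1 of four in a straight row at 70 mm spacing (pad_1, pad_2, pad_3, pad_4 in that sequence) on a fixed aluminium rail (370 x 56 mm, 12 mm high, long side along the row, which is the pads' y axis). Origin: centre of the pad's underside, level with the rail's top, so things stand 2 mm above it. Fixed.
- pad_2: Round black rubber pad, 50 mm across and 2 mm high, number 2 of four in a straight row at 70 mm spacing (pad_1, pad_2, pad_3, pad_4 in that sequence) on a fixed aluminium rail (370 x 56 mm, 12 mm high, long side along the row, which is the pads' y axis). Origin: centre of the pad's underside, level with the rail's top, so things stand 2 mm above it. Fixed.
- pad_3: Round black rubber pad, 50 mm across and 2 mm high, number 3 of four in a straight row at 70 mm spacing (pad_1, pad_2, pad_3, pad_4 in that sequence) on a fixed aluminium rail (370 x 56 mm, 12 mm high, long side along the row, which is the pads' y axis). Origin: centre of the pad's underside, level with the rail's top, so things stand 2 mm above it. Fixed.
- pad_4: Round black rubber pad, 50 mm across and 2 mm high, number 4 of four in a straight row at 70 mm spacing (pad_1, pad_2, pad_3, pad_4 in that sequence) on a fixed aluminium rail (370 x 56 mm, 12 mm high, long side along the row, which is the pads' y axis). Origin: centre of the pad's underside, level with the rail's top, so things stand 2 mm above it. Fixed.
- post: The upright dark steel pin, 12 mm across and 45 mm tall with a 20 mm foot 4 mm high, fixed on the rail in line with the pads, 65 mm beyond the row's first or last pad (it differs from start to start); the other end of the rail has only a flat screw head 3 mm high. Origin: centre of its underside on the rail's top.
- amber_bottle: Bystander: a closed amber glass bottle, 60 mm across and 120 mm tall, standing upright on the bench to the left of the work. Origin: centre of its underside.
Mind the look-alikes: they are no part of the job. Leave any blue or turquoise look-alike of the objective_d alone. What is shaped like the objective_c but pink is not meant.

How it is judged (in metres and radians):
At the end, for the whole second after the job is handed in: Counting from the pad beside the post, the pads carry the objectives from shortest to longest; each stands on its pad upright (within 0.1 rad), its centre within 12 mm of the pad's centre, released and at rest (((horizontal distance between post and pad_1 below 0.1 m and horizontal distance between objective_a and pad_1 below 0.012 m and horizontal distance between objective_b and pad_2 below 0.012 m and horizontal distance between objective_c and pad_3 below 0.012 m and horizontal distance between objective_d and pad_4 below 0.012 m) or (horizontal distance between post and pad_4 below 0.1 m and horizontal distance between objective_a and pad_4 below 0.012 m and horizontal distance between objective_b and pad_3 below 0.012 m and horizontal distance between objective_c and pad_2 below 0.012 m and horizontal distance between objective_d and pad_1 below 0.012 m)) and height (world z) of objective_a between 0.011 and 0.018 m and angle between each of objective_a, objective_b, objective_c, objective_d's own z axis and vertical below 0.1 rad and linear speed of each of objective_a, objective_b, objective_c, objective_d below 0.02 m/s and height (world z) of objective_b between 0.011 and 0.018 m and height (world z) of objective_c between 0.011 and 0.018 m and height (world z) of objective_d between 0.011 and 0.018 m); the robot touches nothing.
It fails at once if an objective is tipped over (more than 35 degrees) (angle between any of objective_a, objective_b, objective_c, objective_d's own z axis and vertical above 0.61 rad).
It fails at once if an objective is dropped (falls free of the fingers faster than 0.6 m/s, about 18 mm) ((linear speed of objective_a above 0.6 m/s and contact force between objective_a and the fingers below 0.05 N) or (linear speed of objective_b above 0.6 m/s and contact force between objective_b and the fingers below 0.05 N) or (linear speed of objective_c above 0.6 m/s and contact force between objective_c and the fingers below 0.05 N) or (linear speed of objective_d above 0.6 m/s and contact force between objective_d and the fingers below 0.05 N)).
It fails at once if the amber bottle is shifted more than 30 mm or tipped (distance of amber_bottle from where it was at the start of the episode above 0.03 m or angle between amber_bottle's own z axis and vertical above 0.4 rad).
It also fails if it takes over 96 s, if anything falls off the work surface, if the arm or the gripper's body presses on something with over 40 N, if the wrist force passes 120 N, or if a joint passes its speed limit or range.

## Working session

There is one attempt and no reset: what is moved stays moved. The work goes in short steps, Python scripts to look and compute and a shell command to move; the robot and the scene stay as the last step left them, time stands still between calls to the robot, and variables do not carry over. Pictures are saved under pics/ and viewed, at most 14 in all, crops included, and the job is handed in when it is done.

```bash
mkdir -p pics; ls
python3 - <<'E'
from rig import state,snapshot,grip_depth
import cv2,numpy as np
print(state(),grip_depth)
for n in("scene","side"):
    s=snapshot(n);np.savez(f"{n}.npz",**s);cv2.imwrite(f"pics/{n}0.png",s["frame"][:,:,::-1]);print(n,s["fov_y"],s["cx"],s["cy"],s["R"].tolist(),s["t"])
E
```

```text
pics
{'time_s': 0.0, 'q': array([-1.35310314e+00,  8.79482249e-02,  1.37229674e+00,  1.43355240e-06,
        1.68360610e+00, -1.03070979e-01]), 'qvel': array([-0.00021989, -0.0005477 ,  0.00104573, -0.00107758, -0.00037583,
        0.0012031 ]), 'effort': array([ 5.98348379e-04, -3.51869595e+01, -3.13270247e+01, -1.07487144e-04,
        1.08488998e-02, -1.29440701e-05]), 'eef_pos': array([ 173.31011373, -521.43884091,  230.1212868 ]), 'tool_rot': array([-3.09904862e+00, -5.01338060e-01,  2.00822189e-04]), 'wrist_force': array([ 0.38383654, -0.00629933,  0.0736769 ]), 'wrist_torque': array([0.02915896, 0.00903252, 0.02721699]), 'grasp_force': 0.0, 'width': 85.01628737278025} -18.700000000000003
scene 51.316653084410795 328.4885819052548 195.96924207700854 [[0.3613938787255848, 0.9323990605467609, -0.005143569888205787], [0.5582807290700694, -0.22079892787753913, -0.7997314930632162], [-0.7468045875385805, 0.28614651026990834, -0.6003358082704079]] [-286.25788858 -227.45029934 1377.95841724]
side 48.677129138665705 318.4717314844458 203.30633694034503 [[-0.9969293885561358, -0.07739768449948346, -0.0118908648637342], [-0.04220288788932364, 0.6589745562064407, -0.7509803263244156], [0.06595991575866629, -0.7481725287035356, -0.6602175071947629]] [ 520.53459149    2.45885575 1160.75257396]
```

View pics/scene0.png

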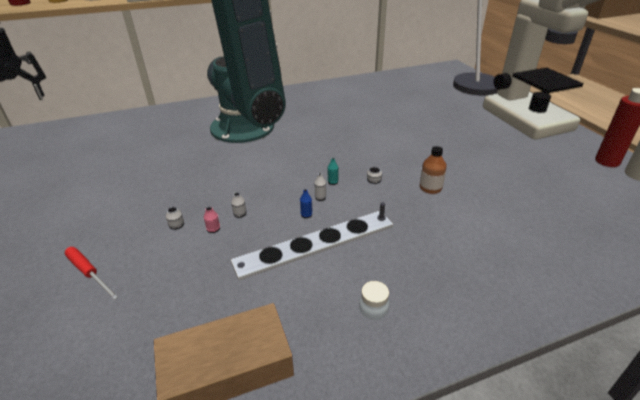

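View pics/side0.png

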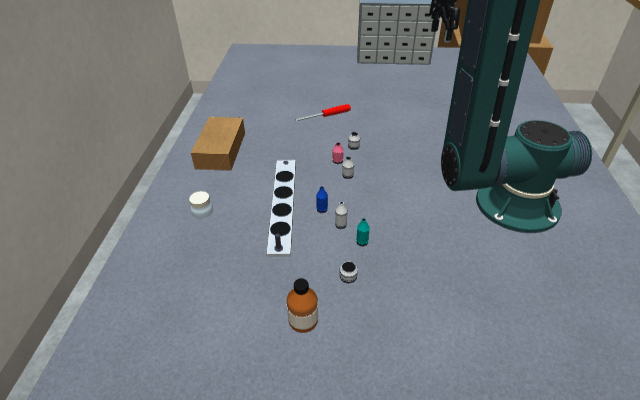

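Scene view: the post is at (382,212) by the pad at (357,227). The objectives are the short one at (375,175), grey ones at (175,217), (238,205) and (320,187). Blue, teal and pink are look-alikes, and the bottle is at (433,172). Next I'll locate them all.

```bash
cat > h.py <<'E'
import numpy as np,cv2
def cam(s): return (s["frame"].shape[0]/2)/np.tan(np.radians(float(s["fov_y"]))/2)
def cast(s,u,v,z):
    R,t=s["R"],s["t"];f=cam(s)
    d=R.T@np.array([(u-s["cx"])/f,(v-s["cy"])/f,1.]);c=-R.T@t
    return (c+d*(z-c[2])/d[2])
def proj(s,X):
    p=s["R"]@np.asarray(X,float)+s["t"];f=cam(s);return f*p[0]/p[2]+s["cx"],f*p[1]/p[2]+s["cy"]
def cloud(s):
    z=s["z_map"];f=cam(s);v,u=np.mgrid[:z.shape[0],:z.shape[1]]
    P=np.stack([(u-s["cx"])/f*z,(v-s["cy"])/f*z,z],-1);W=(P-s["t"])@s["R"];W[z==0]=np.nan;return W
E
python3 - <<'E'
from h import *
for n in("scene","side"):
    s=dict(np.load(n+".npz"));W=cloud(s);F=s["frame"].astype(int);print(n)
    reg=(W[...,0]>250)&(W[...,0]<800)&(W[...,1]>-450)&(W[...,1]<350)
    m=(reg&(W[...,2]>6)&(W[...,2]<160)).astype(np.uint8)
    k,L,st,ce=cv2.connectedComponentsWithStats(m)
    for i in range(1,k):
        if st[i,4]<20: continue
        p=W[L==i];print("blob",ce[i].round(1),st[i,4],"x",np.percentile(p[:,0],[2,98]).round(),"y",np.percentile(p[:,1],[2,98]).round(),"zmax",p[:,2].max().round(),"col",np.median(F[L==i],0))
    bl=(reg&(F.max(-1)<45)).astype(np.uint8)
    k,L,st,ce=cv2.connectedComponentsWithStats(bl)
    for i in range(1,k):
        if st[i,4]<60: continue
        print("dark",ce[i].round(1),st[i],cast(s,*ce[i],14).round(1))
E
```

```text
scene
blob [332.6 171.3] 229 x [404. 421.] y [147. 174.] zmax 77.0 col [39. 87. 82.]
blob [374.  174.2] 202 x [424. 456.] y [250. 284.] zmax 37.0 col [102.  99.  97.]
blob [319.9 186.9] 252 x [457. 474.] y [ 93. 117.] zmax 77.0 col [117. 113. 109.]
blob [305.6 203.7] 281 x [507. 525.] y [37. 62.] zmax 78.0 col [29. 52. 93.]
blob [238.1 204.3] 277 x [443. 464.] y [-113.  -84.] zmax 64.0 col [113. 110. 107.]
blob [309.9 242.9] 3272 x [583. 654.] y [-141.  210.] zmax 60.0 col [155. 158. 161.]
blob [174.2 217.1] 300 x [425. 451.] y [-262. -229.] zmax 50.0 col [109. 106. 103.]
blob [211.1 219.2] 309 x [475. 495.] y [-182. -153.] zmax 64.0 col [132.  78.  90.]
blob [ 89.3 269.9] 442 x [476. 623.] y [-449. -375.] zmax 28.0 col [162.  51.  48.]
blob [212.9 323.7] 858 x [785. 800.] y [-296. -105.] zmax 64.0 col [156. 125.  93.]
dark [357.  225.9] [348 221  19  11 170] [607. 142.  14.]
dark [329.4 235.3] [320 229  20  13 188] [613.3  71.5  14. ]
dark [300.6 244.9] [291 239  20  13 208] [619.1   1.9  14. ]
dark [270.2 254.7] [260 248  21  14 228] [624.2 -67.5  14. ]
side
blob [328.  112.1] 209 
[... 494 characters left out ...]
321.6 199.8] 234 x [496. 524.] y [50. 68.] zmax 76.0 col [ 13.   43.5 104. ]
blob [208.9 205.6] 85 x [792. 800.] y [71. 98.] zmax 51.0 col [115. 125. 130.]
blob [340.6 215.2] 250 x [445. 472.] y [105. 123.] zmax 75.0 col [117. 120. 118.]
blob [362.5 232.4] 264 x [391. 418.] y [162. 178.] zmax 76.0 col [ 1. 88. 83.]
blob [348.2 271.4] 301 x [416. 453.] y [258. 290.] zmax 36.0 col [89. 92. 93.]
dark [284.1 175.6] [276 171  17  10 131] [623.8 -65.8  14. ]
dark [282.8 191.8] [275 187  17  11 151] [617.8   4.8  14. ]
dark [281.4 209.2] [273 204  18  12 171] [611.7  74.5  14. ]
dark [279.9 228. ] [271 222  19  13 192] [605.7 142.9  14. ]
dark [348.3 266.3] [342 262  13   9  90] [435.2 254.1  14. ]
```

```bash
python3 - <<'E'
from h import *
B={'a':(32,[374,174.2],[348.2,271.4]),'b':(46,[174.2,217.1],[353.7,140]),'c':(60,[238.1,204.3],[347.9,167.2]),'d':(74,[319.9,186.9],[340.6,215.2])}
S=[dict(np.load(n+".npz")) for n in("scene","side")]
for k,(h,*p) in B.items():
    q=[cast(s,*u,(6+h)/2)[:2].round(1) for s,u in zip(S,p)];print(k,q,np.mean(q,0))
E
python3 -m crank '{"delta_rot":[[0,0,-8.5],[0,0,-8.5],[0,0,-8.5],[0,0,-8.5],[0,0,-8.5]],"travel":[[0,0,0],[0,0,0],[0,0,0],[0,0,0],[0,0,0]],"hand":[-1,-1,-1,-1,-1]}' 40
python3 -m crank '{"delta_rot":[[0,0,-8.5],[0,0,-8.5],[0,0,-8.5],[0,0,-8.5],[0,0,0]],"travel":[[0,0,0],[0,0,0],[0,0,0],[0,0,0],[0,0,0]],"hand":[-1,-1,-1,-1,-1]}'
python3 -m crank '{"delta_rot":[[0,0,0],[0,0,0],[0,0,0],[0,0,0],[0,0,0]],"travel":[[25,29,0],[25,29,0],[25,29,0],[25,29,0],[25,29,0]],"hand":[-1,-1,-1,-1,-1]}'
python3 -m crank '{"delta_rot":[[0,0,0],[0,0,0],[0,0,0],[0,0,0],[0,0,0]],"travel":[[25,29,0],[25,29,0],[25,29,0],[25,28,0],[0,0,0]],"hand":[-1,-1,-1,-1,-1]}'
python3 - <<'E'
from rig import *
import cv2,numpy as np
s=snapshot("wrist");np.savez("w1.npz",**s);cv2.imwrite("pics/w1.png",s["frame"][:,:,::-1]);print(state()["q"],state()["eef_pos"])
E
```

```text
a [array([436.4, 269. ]), array([435.1, 273.1])] [435.75 271.05]
b [array([ 435.3, -245.9]), array([ 432.4, -240.1])] [ 433.85 -243.  ]
c [array([451.2, -98.9]), array([446.3, -90.7])] [448.75 -94.8 ]
d [array([465.4, 103.9]), array([458.6, 115.2])] [462.   109.55]
time_s: 0.6
eef_pos: [173.3, -521.6, 230.6]
tool_rot: [-2.703, -1.599, -0.001]
wrist_force: [-0.2, 0.1, 0.2]
width: 85.4
grasp_force: 0.0
time_s: 1.1
eef_pos: [173.4, -521.7, 230.7]
tool_rot: [-2.124, -2.313, -0.001]
wrist_force: [0.1, -0.7, -0.2]
width: 85.4
grasp_force: 0.0
time_s: 1.6
eef_pos: [308.0, -383.8, 231.0]
tool_rot: [-2.129, -2.31, -0.0]
wrist_force: [0.9, -0.8, -1.0]
width: 85.5
grasp_force: 0.0
time_s: 2.1
eef_pos: [415.6, -272.4, 231.0]
tool_rot: [-2.121, -2.316, -0.003]
wrist_force: [0.2, 0.4, -0.3]
width: 85.3
grasp_force: 0.0
[-6.98575607e-01 -3.14251283e-02  1.49295270e+00 -1.05871257e-04
  1.68068034e+00 -7.85036301e-01] [ 414.27601302 -274.06339124  230.98285486]
```

View pics/w1.png

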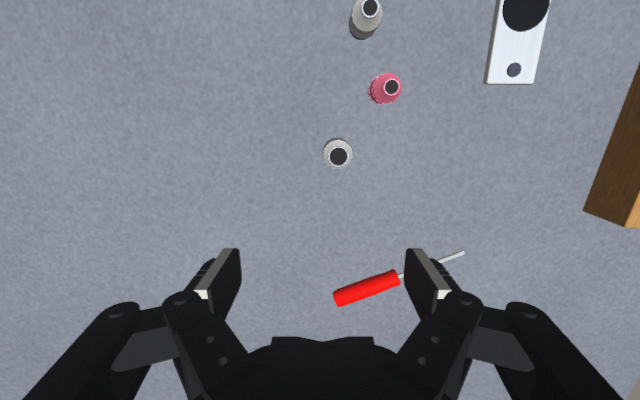

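Wrist view: b's lens is at (338,156), the pink one at (391,87) and c's lens at (370,7), with the rail's screw end at upper right. I'll find b's axis from its lens centre.

```bash
cat >> h.py <<'E'
def lens(s,X,h,thr=60,win=45):
    "dark disc nearest to the projection of X at height h -> world point on that plane"
    u,v=proj(s,[X[0],X[1],h]);m=(s["frame"].max(-1)<thr).astype(np.uint8)
    k,L,st,ce=cv2.connectedComponentsWithStats(m)
    c=[i for i in range(1,k) if 30<st[i,4]<9000 and np.hypot(*(ce[i]-[u,v]))<win]
    i=min(c,key=lambda i:np.hypot(*(ce[i]-[u,v])));P=cast(s,*ce[i],h);f=cam(s)
    dep=(s["R"]@P+s["t"])[2];return P.round(1),ce[i].round(1),"diam",round(float(2*np.sqrt(st[i,4]/np.pi)*dep/f),1)
def togo(P):
    from rig import state
    from scipy.spatial.transform import Rotation as Ro
    st=state();e=np.array(st["eef_pos"]);R=Ro.from_rotvec(st["tool_rot"]).as_matrix()
    print("tcp",e.round(1),"tool xy",R[:,:2].T.round(3).tolist(),"shift tool",(R.T@(np.array(P)-e)).round(1))
E
python3 - <<'E'
from h import *
s=dict(np.load("w1.npz"))
print(s["R"].round(3).tolist(),(-s["R"].T@s["t"]).round(1))
r=lens(s,(434,-243),46);print(r);togo([*r[0][:2],4])
E
```

```text
[[0.996, 0.088, 0.001], [0.084, -0.95, 0.299], [0.028, -0.298, -0.954]] [ 408.6 -196.7  373.6]
(array([ 431.7, -246.8,   46. ]), array([337.8, 155.7]), 'diam', 18.6)
tcp [ 414.3 -274.1  231. ] tool xy [[-0.086, 0.996, 0.0], [0.996, 0.086, -0.001]] shift tool [ 25.6  19.8 227. ]
```

```bash
python3 -m crank '{"delta_rot":[[0,0,0],[0,0,0],[0,0,0],[0,0,0],[0,0,0]],"travel":[[14,10,10],[13,10,30],[0,0,45],[0,0,40],[0,0,30]],"hand":[-1,-1,-1,-1,-1]}' 40
python3 -m crank '{"delta_rot":[[0,0,0],[0,0,0],[0,0,0],[0,0,0],[0,0,0]],"travel":[[0,0,25],[0,0,20],[0,0,14],[0,0,10],[0,0,0]],"hand":[-1,-1,-1,-1,-1]}'
python3 - <<'E'
from rig import *
from h import *
s=snapshot("wrist");np.savez("w2.npz",**s);cv2.imwrite("pics/w2.png",s["frame"][:,:,::-1])
try: r=lens(s,(432.5,-245.5),46);print(r)
except Exception as e:print(e)
togo([432.5,-245.5,4])
E
```

```text
time_s: 2.65
eef_pos: [429.0, -247.1, 73.3]
tool_rot: [-2.127, -2.308, 0.002]
wrist_force: [0.1, -0.3, -0.1]
width: 85.5
grasp_force: 0.0
time_s: 3.15
eef_pos: [429.9, -247.0, 6.1]
tool_rot: [-2.125, -2.311, 0.001]
wrist_force: [0.3, -0.1, -0.7]
width: 85.6
grasp_force: 0.0
(array([ 431.9, -247. ,   46. ]), array([326.9, 295.1]), 'diam', 18.9)
tcp [ 430.7 -247.4    7.2] tool xy [[-0.084, 0.996, 0.0], [0.996, 0.084, -0.0]] shift tool [1.7 1.9 3.2]
```

View pics/w2.png

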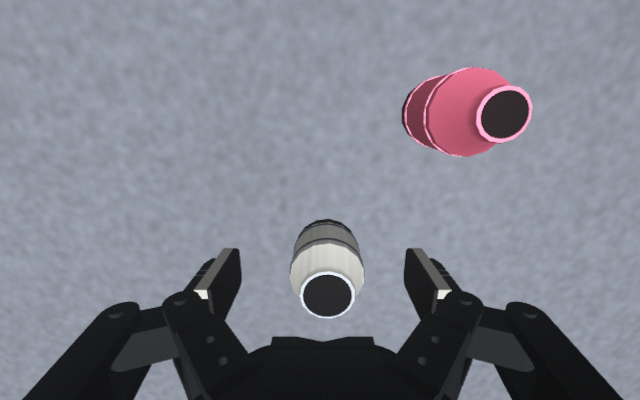

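b sits centred between the fingers at (327,295), so I'll grip and lift it.

```bash
python3 -m crank '{"delta_rot":[[0,0,0],[0,0,0],[0,0,0],[0,0,0],[0,0,0]],"travel":[[0,1,2],[0,0,0],[0,0,0],[0,0,0],[0,0,0]],"hand":[-0.6,-0.3,0,0.3,1]}' 40
python3 -m crank '{"delta_rot":[[0,0,0],[0,0,0],[0,0,0],[0,0,0],[0,0,0]],"travel":[[0,0,0],[0,0,0],[0,0,0],[0,0,0],[0,0,0]],"hand":[1,1,1,1,1]}'
python3 -m crank '{"delta_rot":[[0,0,0],[0,0,0],[0,0,0],[0,0,0],[0,0,0]],"travel":[[0,0,-10],[0,0,-25],[0,0,-35],[0,0,-35],[0,0,-10]],"hand":[1,1,1,1,1]}'
python3 - <<'E'
from h import *
togo([612.5,73,20])
E
```

```text
time_s: 3.7
eef_pos: [432.4, -247.3, 6.2]
tool_rot: [2.124, 2.313, -0.0]
wrist_force: [-0.3, 0.1, 3.5]
width: 34.3
grasp_force: 40.4
time_s: 4.2
eef_pos: [432.4, -247.3, 6.2]
tool_rot: [2.124, 2.313, 0.0]
wrist_force: [-1.2, 0.9, 4.8]
width: 34.2
grasp_force: 40.6
time_s: 4.7
eef_pos: [433.9, -248.2, 124.6]
tool_rot: [2.12, 2.308, 0.002]
wrist_force: [1.9, -0.1, -1.4]
width: 34.3
grasp_force: 40.3
tcp [ 433.9 -248.2  124.6] tool xy [[-0.085, 0.996, -0.005], [0.996, 0.085, 0.006]] shift tool [305.4 204.7 104.3]
```

```bash
python3 -m crank '{"delta_rot":[[0,0,0],[0,0,0],[0,0,0],[0,0,0],[0,0,0]],"travel":[[20,17,0],[34,25,0],[38,28,0],[38,28,0],[38,28,0]],"hand":[1,1,1,1,1]}'
python3 -m crank '{"delta_rot":[[0,0,0],[0,0,0],[0,0,0],[0,0,0],[0,0,0]],"travel":[[34,33,0],[34,33,0],[10,10,0],[0,0,0],[0,0,0]],"hand":[1,1,1,1,1]}'
python3 - <<'E'
from rig import *
from h import *
s=snapshot("wrist");np.savez("w3.npz",**s);cv2.imwrite("pics/w3.png",s["frame"][:,:,::-1])
e=np.array(state()["eef_pos"]);print("held lens",lens(s,e[:2],e[2]+40)[:2])
for P in [(606.4,142.5),(612.5,73)]:
    try: print(lens(s,P,14))
    except Exception as x: print(x)
togo([612.5,73,20])
E
```

```text
time_s: 5.2
eef_pos: [543.0, -67.0, 118.4]
tool_rot: [-2.124, -2.312, 0.002]
wrist_force: [0.9, -0.6, -2.2]
width: 34.2
grasp_force: 40.2
time_s: 5.7
eef_pos: [611.2, 14.7, 118.8]
tool_rot: [-2.124, -2.313, 0.004]
wrist_force: [0.6, -0.7, -2.1]
width: 34.0
grasp_force: 40.4
held lens (array([611. ,  15.5, 159.2]), array([322. , 294.2]))
(array([605.4, 142.2,  14. ]), array([329.4,  39.6]), 'diam', 51.3)
(array([611.3,  72.5,  14. ]), array([328.6, 131.2]), 'diam', 48.7)
tcp [611.1  14.1 119.2] tool xy [[-0.084, 0.996, -0.001], [0.996, 0.084, -0.003]] shift tool [58.6  6.6 99.2]
```

View pics/w3.png

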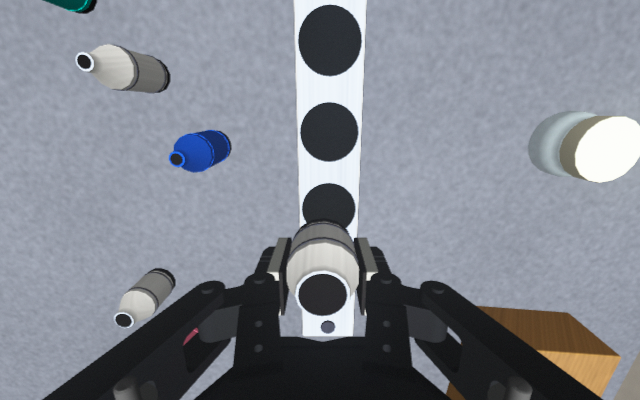

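Wrist view: pads at (329,40), (328,131) and (328,206). The held b lies on the tool axis, and the a, b and c pads are where I estimated. I'll lower b onto its pad.

```bash
python3 -m crank '{"delta_rot":[[0,0,0],[0,0,0],[0,0,0],[0,0,0],[0,0,0]],"travel":[[28,3,0],[28,2.5,0],[2,0,30],[0,0,30],[0,0,15]],"hand":[1,1,1,1,1]}'
python3 -m crank '{"delta_rot":[[0,0,0],[0,0,0],[0,0,0],[0,0,0],[0,0,0]],"travel":[[0,0,8],[0,0,6],[0,0,4],[0,0,0],[0,0,0]],"hand":[1,1,1,1,1]}'
python3 - <<'E'
from h import *
togo([611.5,72.7,20])
E
```

```text
time_s: 6.25
eef_pos: [610.2, 72.0, 42.2]
tool_rot: [-2.125, -2.31, 0.007]
wrist_force: [-0.8, 0.1, -1.8]
width: 34.1
grasp_force: 40.4
time_s: 6.75
eef_pos: [613.6, 73.5, 28.4]
tool_rot: [2.124, 2.313, 0.002]
wrist_force: [0.1, 0.2, -1.4]
width: 34.2
grasp_force: 40.4
tcp [613.6  73.5  28.4] tool xy [[-0.085, 0.996, -0.0], [0.996, 0.085, 0.002]] shift tool [-0.6 -2.2  8.4]
```

```bash
python3 -m crank '{"delta_rot":[[0,0,0],[0,0,0],[0,0,0]],"travel":[[-0.5,-1,3],[0,0,2],[0,0,0]],"hand":[1,1,1]}'
python3 -m crank '{"delta_rot":[[0,0,0],[0,0,0],[0,0,0]],"travel":[[0,0,1],[0,0,1],[0,0,0]],"hand":[1,1,1]}'
python3 - <<'E'
from h import *
togo([611.5,72.7,20])
E
```

```text
time_s: 7.05
eef_pos: [611.6, 73.0, 22.0]
tool_rot: [-2.124, -2.314, 0.001]
wrist_force: [-0.0, 0.4, -1.7]
width: 34.4
grasp_force: 40.4
time_s: 7.35
eef_pos: [612.0, 73.0, 20.3]
tool_rot: [2.125, 2.314, 0.0]
wrist_force: [-0.4, 0.3, -1.9]
width: 34.4
grasp_force: 40.5
tcp [612.   73.   20.3] tool xy [[-0.085, 0.996, -0.0], [0.996, 0.085, 0.0]] shift tool [-0.3 -0.5  0.3]
```

```bash
for i in 1; do python3 -m crank '{"delta_rot":[[0,0,0],[0,0,0]],"travel":[[0,0,1],[0,0,0]],"hand":[1,1]}'; done
python3 -m crank '{"delta_rot":[[0,0,0],[0,0,0]],"travel":[[0,0,1],[0,0,0]],"hand":[1,1]}'
python3 - <<'E'
from rig import *
from h import *
s=snapshot("wrist");e=np.array(state()["eef_pos"]);print("held lens",lens(s,e[:2],60)[:2],e)
s=snapshot("scene");np.savez("s1.npz",**s)
u,v=map(int,proj(s,[612,73,30]));c=s["frame"][v-50:v+50,u-60:u+60,::-1];cv2.imwrite("pics/s1.png",cv2.resize(c,None,fx=6,fy=6,interpolation=3))
E
```

```text
time_s: 7.55
eef_pos: [612.0, 73.0, 20.2]
tool_rot: [2.125, 2.314, 0.0]
wrist_force: [-2.9, 0.3, 4.1]
width: 34.6
grasp_force: 40.9
time_s: 7.75
eef_pos: [612.0, 73.0, 20.2]
tool_rot: [2.124, 2.314, 0.0]
wrist_force: [-4.7, -0.4, 8.4]
width: 34.1
grasp_force: 41.4
held lens (array([611.8,  73.3,  60. ]), array([322. , 294.3])) [612.03142435  73.03590625  20.20893195]
```

b has touched down (8 N). I'll release it, rise and go to c.

```bash
python3 -m crank '{"delta_rot":[[0,0,0],[0,0,0],[0,0,0],[0,0,0],[0,0,0]],"travel":[[0,0,-1],[0,0,0],[0,0,0],[0,0,0],[0,0,0]],"hand":[1,0.4,0,-1,-1]}'
python3 -m crank '{"delta_rot":[[0,0,0],[0,0,0],[0,0,0],[0,0,0],[0,0,0]],"travel":[[0,0,-5],[0,0,-15],[0,0,-35],[0,0,-40],[0,0,-25]],"hand":[-1,-1,-1,-1,-1]}'
python3 -m crank '{"delta_rot":[[0,0,0],[0,0,0],[0,0,0],[0,0,0],[0,0,0]],"travel":[[-25,-29,0],[-30,-35,0],[-30,-35,0],[-30,-35,0],[-30,-35,0]],"hand":[-1,-1,-1,-1,-1]}'
python3 -m crank '{"delta_rot":[[0,0,0],[0,0,0]],"travel":[[-9,-7,0],[0,0,0]],"hand":[-1,-1]}'
python3 - <<'E'
from rig import *
from h import *
s=snapshot("wrist");np.savez("w4.npz",**s)
r=lens(s,(448.75,-94.8),60);print(r);togo([*r[0][:2],5])
try:print(lens(s,(462,109.5),74))
except Exception as x:print(x)
s=snapshot("scene");W=cloud(s)
for n,(x,y,h) in dict(b=(611.5,72.7,60)).items():
    print(lens(s,(x,y),h,70,15))
E
```

```text
time_s: 8.35
eef_pos: [611.9, 72.9, 18.8]
tool_rot: [-2.125, -2.314, 0.0]
wrist_force: [-0.1, -0.3, -0.1]
width: 69.9
grasp_force: 0.0
time_s: 8.85
eef_pos: [613.5, 73.1, 144.6]
tool_rot: [2.122, 2.31, 0.007]
wrist_force: [-0.1, 0.4, 2.1]
width: 85.5
grasp_force: 0.0
time_s: 9.35
eef_pos: [454.9, -87.0, 140.9]
tool_rot: [2.122, 2.313, 0.001]
wrist_force: [0.1, -1.2, -1.0]
width: 85.4
grasp_force: 0.0
time_s: 9.55
eef_pos: [449.6, -96.6, 140.8]
tool_rot: [2.127, 2.309, 0.002]
wrist_force: [0.4, -0.7, 1.0]
width: 85.6
grasp_force: 0.0
(array([446.3, -99.2,  60. ]), array([317.9, 206.4]), 'diam', 12.1)
tcp [450.3 -95.7 140.6] tool xy [[-0.084, 0.997, -0.0], [0.997, 0.084, 0.003]] shift tool [ -3.1  -4.7 135.6]
min() iterable argument is emptyTraceback (most recent call last):
  File "<stdin>", line 9, in <module>
  File "h.py", line 17, in lens
    i=min(c,key=lambda i:np.hypot(*(ce[i]-[u,v])));P=cast(s,*ce[i],h);f=cam(s)
ValueError: min() iterable argument is empty
```

```bash
python3 -m crank '{"delta_rot":[[0,0,0],[0,0,0],[0,0,0],[0,0,0],[0,0,0]],"travel":[[-3,-4,10],[0,0,30],[0,0,35],[0,0,25],[0,0,0]],"hand":[-1,-1,-1,-1,-1]}' 40
python3 -m crank '{"delta_rot":[[0,0,0],[0,0,0],[0,0,0],[0,0,0]],"travel":[[0,0,15],[0,0,12],[0,0,6],[0,0,0]],"hand":[-1,-1,-1,-1]}'
python3 - <<'E'
from rig import *
from h import *
s=snapshot("wrist");r=lens(s,(446.3,-99.2),60);print(r);togo([*r[0][:2],6])
E
```

```text
time_s: 10.15
eef_pos: [442.6, -96.6, 34.4]
tool_rot: [-2.116, -2.309, 0.006]
wrist_force: [-0.7, 1.1, -0.1]
width: 85.5
grasp_force: 0.0
time_s: 10.55
eef_pos: [445.6, -98.4, 5.8]
tool_rot: [-2.123, -2.314, 0.001]
wrist_force: [-0.3, -0.0, 0.3]
width: 85.5
grasp_force: 0.0
(array([446.3, -99.2,  60. ]), array([324.1, 320.5]), 'diam', 12.3)
tcp [446.1 -98.7   6.4] tool xy [[-0.085, 0.996, -0.0], [0.996, 0.085, -0.0]] shift tool [-0.5  0.2  0.4]
```

```bash
python3 -m crank '{"delta_rot":[[0,0,0],[0,0,0],[0,0,0],[0,0,0],[0,0,0]],"travel":[[0,0,0],[0,0,0],[0,0,0],[0,0,0],[0,0,0]],"hand":[-0.6,-0.3,0,0.3,1]}' 40
python3 -m crank '{"delta_rot":[[0,0,0],[0,0,0],[0,0,0],[0,0,0],[0,0,0]],"travel":[[0,0,0],[0,0,0],[0,0,0],[0,0,0],[0,0,0]],"hand":[1,1,1,1,1]}'
python3 -m crank '{"delta_rot":[[0,0,0],[0,0,0],[0,0,0],[0,0,0],[0,0,0]],"travel":[[0,0,-10],[0,0,-25],[0,0,-35],[0,0,-35],[0,0,-10]],"hand":[1,1,1,1,1]}'
python3 -m crank '{"delta_rot":[[0,0,0],[0,0,0],[0,0,0],[0,0,0],[0,0,0]],"travel":[[13,25,0],[21,42,0],[21,42,0],[18,40,0],[14,30,0]],"hand":[1,1,1,1,1]}'
python3 -m crank '{"delta_rot":[[0,0,0],[0,0,0],[0,0,0],[0,0,0]],"travel":[[0,0,20],[0,0,30],[0,0,22],[0,0,0]],"hand":[1,1,1,1]}'
python3 - <<'E'
from h import *
from rig import *
s=snapshot("wrist");e=np.array(state()["eef_pos"]);print("held lens",lens(s,e[:2],e[2]+54)[:2]);togo([617.5,3,20])
print(lens(s,(611.5,72.7),60))
E
```

```text
time_s: 11.1
eef_pos: [446.3, -98.9, 6.9]
tool_rot: [2.124, 2.313, 0.001]
wrist_force: [0.4, -0.9, 2.1]
width: 30.6
grasp_force: 39.4
time_s: 11.6
eef_pos: [446.4, -98.9, 6.8]
tool_rot: [2.124, 2.313, 0.001]
wrist_force: [-0.0, 0.7, 5.2]
width: 30.5
grasp_force: 39.7
time_s: 12.1
eef_pos: [447.7, -99.5, 125.3]
tool_rot: [2.121, 2.309, 0.004]
wrist_force: [0.6, 0.1, -1.0]
width: 30.5
grasp_force: 39.9
time_s: 12.6
eef_pos: [617.7, 4.8, 119.0]
tool_rot: [-2.122, -2.313, 0.003]
wrist_force: [0.1, -0.7, -0.7]
width: 30.8
grasp_force: 40.0
time_s: 13.0
eef_pos: [612.3, 3.6, 42.7]
tool_rot: [-2.118, -2.307, 0.013]
wrist_force: [-1.3, -0.4, -0.9]
width: 30.9
grasp_force: 40.1
held lens (array([612.5,   6.4,  99.5]), array([321.8, 317.4]))
tcp [614.2   3.4  45.5] tool xy [[-0.085, 0.996, 0.001], [0.996, 0.085, -0.008]] shift tool [-0.7  3.5 25.5]
(array([623.8,  67.5,  60. ]), array([360.6, 140.8]), 'diam', 4.7)
```

```bash
python3 -m crank '{"delta_rot":[[0,0,0],[0,0,0],[0,0,0],[0,0,0],[0,0,0]],"travel":[[0,0,10],[0,0,8],[0,0,2],[0,0,0],[0,0,0]],"hand":[1,1,1,1,1]}'
python3 - <<'E'
from h import *
from rig import *
togo([617.5,3,21])
s=snapshot("wrist");np.savez("w5.npz",**s);cv2.imwrite("pics/w5.png",s["frame"][:,:,::-1])
E
```

```text
time_s: 13.55
eef_pos: [617.2, 3.1, 29.9]
tool_rot: [2.124, 2.313, 0.001]
wrist_force: [-0.1, 0.1, -1.9]
width: 30.5
grasp_force: 40.1
tcp [617.2   3.1  29.9] tool xy [[-0.085, 0.996, -0.0], [0.996, 0.085, 0.001]] shift tool [-0.1  0.3  8.9]
```

View pics/w5.png

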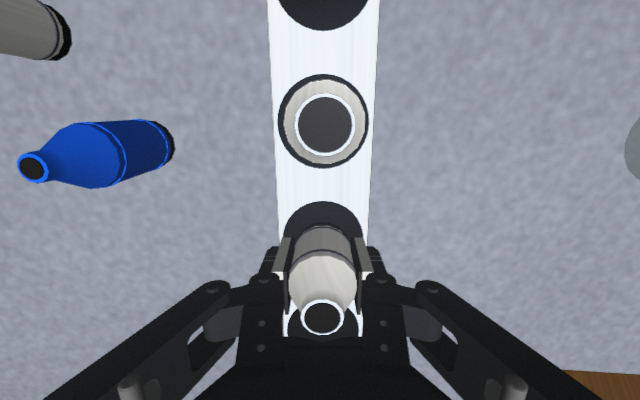

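Wrist view: b stands centred on its pad, lens at (325,125), pad centre at (323,121). The held c is over its own pad at (322,317). I'll lower it the last 9 mm.

```bash
python3 -m crank '{"delta_rot":[[0,0,0],[0,0,0],[0,0,0],[0,0,0],[0,0,0]],"travel":[[0,0,4],[0,0,3],[0,0,1],[0,0,0],[0,0,0]],"hand":[1,1,1,1,1]}'
python3 -m crank '{"delta_rot":[[0,0,0],[0,0,0]],"travel":[[0,0,1],[0,0,0]],"hand":[1,1]}'
python3 -m crank '{"delta_rot":[[0,0,0],[0,0,0]],"travel":[[0,0,1],[0,0,0]],"hand":[1,1]}'
```

```text
time_s: 14.1
eef_pos: [616.9, 3.2, 21.2]
tool_rot: [2.125, 2.314, -0.0]
wrist_force: [-0.3, -1.1, -0.6]
width: 30.8
grasp_force: 40.1
time_s: 14.3
eef_pos: [617.0, 3.1, 20.9]
tool_rot: [2.124, 2.314, 0.0]
wrist_force: [-1.9, 0.7, 2.0]
width: 30.3
grasp_force: 40.3
time_s: 14.5
eef_pos: [617.1, 3.1, 20.9]
tool_rot: [2.124, 2.314, 0.0]
wrist_force: [-3.0, -0.1, 5.7]
width: 30.6
grasp_force: 40.7
```

```bash
python3 -m crank '{"delta_rot":[[0,0,0],[0,0,0],[0,0,0],[0,0,0],[0,0,0]],"travel":[[0,0,-1],[0,0,0],[0,0,0],[0,0,0],[0,0,0]],"hand":[1,0.4,0,-1,-1]}'
python3 -m crank '{"delta_rot":[[0,0,0],[0,0,0],[0,0,0],[0,0,0],[0,0,0]],"travel":[[0,0,-5],[0,0,-15],[0,0,-35],[0,0,-45],[0,0,-30]],"hand":[-1,-1,-1,-1,-1]}'
python3 -m crank '{"delta_rot":[[0,0,0],[0,0,0],[0,0,0],[0,0,0],[0,0,0]],"travel":[[20,-25,0],[30,-35,0],[30,-35,0],[25,-30,0],[14,-20,0]],"hand":[-1,-1,-1,-1,-1]}'
python3 -m crank '{"delta_rot":[[0,0,0],[0,0,0]],"travel":[[0,0,0],[0,0,0]],"hand":[-1,-1]}'
python3 - <<'E'
from rig import *
from h import *
s=snapshot("wrist");np.savez("w6.npz",**s)
r=lens(s,(462,109.5),74,60,35);print(r);togo([*r[0][:2],9])
r=lens(s,(435.7,271),32,60,35);print(r)
E
```

```text
time_s: 15.0
eef_pos: [616.8, 3.1, 19.8]
tool_rot: [-2.125, -2.314, 0.0]
wrist_force: [0.4, -0.5, -0.1]
width: 70.0
grasp_force: 0.0
time_s: 15.5
eef_pos: [618.2, 3.1, 155.5]
tool_rot: [2.122, 2.311, 0.006]
wrist_force: [-0.3, 0.1, 0.7]
width: 85.2
grasp_force: 0.0
time_s: 16.0
eef_pos: [460.4, 110.8, 151.9]
tool_rot: [2.123, 2.315, 0.003]
wrist_force: [0.3, -0.0, -0.4]
width: 85.5
grasp_force: 0.0
time_s: 16.2
eef_pos: [462.9, 109.5, 151.8]
tool_rot: [2.122, 2.313, 0.003]
wrist_force: [0.2, 0.3, -0.3]
width: 85.4
grasp_force: 0.0
(array([457.8, 105.6,  74. ]), array([315.5, 209. ]), 'diam', 6.2)
tcp [463.3 109.1 151.5] tool xy [[-0.085, 0.996, -0.0], [0.996, 0.085, 0.003]] shift tool [ -3.   -6.1 142.5]
(array([435.4, 261.8,  32. ]), array([304.1,   6.9]), 'diam', 19.6)
```

```bash
python3 -m crank '{"delta_rot":[[0,0,0],[0,0,0],[0,0,0],[0,0,0],[0,0,0]],"travel":[[-3,-6,5],[0,0,20],[0,0,15],[0,0,0],[0,0,0]],"hand":[-1,-1,-1,-1,-1]}' 40
python3 - <<'E'
from rig import *
from h import *
s=snapshot("wrist");np.savez("w7.npz",**s);cv2.imwrite("pics/w7.png",s["frame"][:,:,::-1]);r=lens(s,(457.8,105.6),74);print(r);togo([*r[0][:2],10])
E
```

```text
time_s: 16.75
eef_pos: [456.7, 105.2, 110.0]
tool_rot: [-2.126, -2.312, 0.002]
wrist_force: [-0.3, 0.3, 0.7]
width: 85.3
grasp_force: 0.0
(array([458. , 105.6,  74. ]), array([324.4, 224.8]), 'diam', 6.5)
tcp [457.2 105.5 110.8] tool xy [[-0.084, 0.996, -0.0], [0.996, 0.084, 0.001]] shift tool [1.000e-01 8.000e-01 1.008e+02]
```

View pics/w7.png

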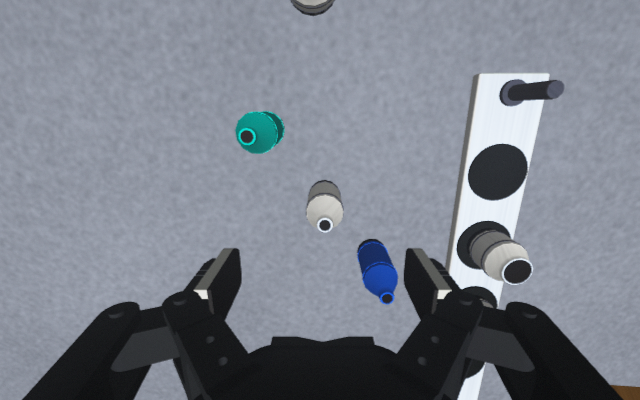

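d is at (324,225) between the open fingers. The blue look-alike at (378,272) lies behind the finger plane, about 40 mm clear. The empty pad at (498,171) is beside the post. I'll descend.

```bash
python3 -m crank '{"delta_rot":[[0,0,0],[0,0,0],[0,0,0],[0,0,0],[0,0,0]],"travel":[[0,1,15],[0,0,25],[0,0,25],[0,0,15],[0,0,10]],"hand":[-1,-1,-1,-1,-1]}' 40
python3 -m crank '{"delta_rot":[[0,0,0],[0,0,0],[0,0,0],[0,0,0]],"travel":[[0,0,6],[0,0,4],[0,0,0],[0,0,0]],"hand":[-1,-1,-1,-1]}'
python3 - <<'E'
from rig import *
from h import *
s=snapshot("wrist");r=lens(s,(457.8,105.6),74);print(r);togo([*r[0][:2],10])
E
```

```text
time_s: 17.3
eef_pos: [457.8, 105.8, 19.9]
tool_rot: [2.125, 2.314, -0.0]
wrist_force: [-0.3, -0.4, -0.1]
width: 85.5
grasp_force: 0.0
time_s: 17.7
eef_pos: [458.2, 106.0, 11.1]
tool_rot: [2.124, 2.313, 0.002]
wrist_force: [-0.8, -0.2, -0.3]
width: 85.3
grasp_force: 0.0Traceback (most recent call last):
  File "<stdin>", line 3, in <module>
  File "h.py", line 17, in lens
    i=min(c,key=lambda i:np.hypot(*(ce[i]-[u,v])));P=cast(s,*ce[i],h);f=cam(s)
ValueError: min() iterable argument is empty
```

```bash
python3 -m crank '{"delta_rot":[[0,0,0],[0,0,0],[0,0,0],[0,0,0],[0,0,0]],"travel":[[0,0,0],[0,0,0],[0,0,0],[0,0,0],[0,0,0]],"hand":[-0.6,-0.3,0,0.3,1]}' 40
python3 -m crank '{"delta_rot":[[0,0,0],[0,0,0],[0,0,0],[0,0,0],[0,0,0]],"travel":[[0,0,0],[0,0,0],[0,0,0],[0,0,0],[0,0,0]],"hand":[1,1,1,1,1]}'
python3 -m crank '{"delta_rot":[[0,0,0],[0,0,0],[0,0,0],[0,0,0],[0,0,0]],"travel":[[0,0,-10],[0,0,-25],[0,0,-40],[0,0,-45],[0,0,-25]],"hand":[1,1,1,1,1]}'
python3 -m crank '{"delta_rot":[[0,0,0],[0,0,0],[0,0,0],[0,0,0],[0,0,0]],"travel":[[-15,12,0],[-30,24,0],[-38,31,0],[-38,31,0],[-35,28,0]],"hand":[1,1,1,1,1]}'
python3 -m crank '{"delta_rot":[[0,0,0],[0,0,0],[0,0,0],[0,0,0],[0,0,0]],"travel":[[-30,24,0],[0,0,20],[0,0,30],[0,0,30],[0,0,0]],"hand":[1,1,1,1,1]}'
python3 - <<'E'
from h import *
togo([623.4,-66.7,25])
E
```

```text
time_s: 18.25
eef_pos: [457.7, 106.0, 10.5]
tool_rot: [2.125, 2.314, 0.0]
wrist_force: [0.6, -0.2, 1.0]
width: 27.8
grasp_force: 39.3
time_s: 18.75
eef_pos: [457.7, 106.0, 10.5]
tool_rot: [2.125, 2.314, 0.0]
wrist_force: [1.4, -0.2, 2.5]
width: 27.4
grasp_force: 39.3
time_s: 19.25
eef_pos: [458.6, 106.1, 159.4]
tool_rot: [2.123, 2.312, 0.006]
wrist_force: [0.4, -0.2, -1.3]
width: 27.8
grasp_force: 39.7
time_s: 19.75
eef_pos: [597.1, -40.3, 155.1]
tool_rot: [-2.125, -2.313, 0.001]
wrist_force: [0.1, 1.2, -0.5]
width: 27.8
grasp_force: 39.7
time_s: 20.25
eef_pos: [618.4, -65.9, 69.0]
tool_rot: [-2.118, -2.305, 0.011]
wrist_force: [-1.0, 0.1, -3.3]
width: 28.0
grasp_force: 39.9
tcp [618.4 -65.9  69. ] tool xy [[-0.085, 0.996, 0.004], [0.996, 0.085, -0.013]] shift tool [-1.4  5.5 43.9]
```

Contact is expected at TCP z = 24.5.

```bash
python3 -m crank '{"delta_rot":[[0,0,0],[0,0,0],[0,0,0],[0,0,0],[0,0,0]],"travel":[[0,0,15],[0,0,10],[0,0,5],[0,0,0],[0,0,0]],"hand":[1,1,1,1,1]}'
python3 - <<'E'
from h import *
from rig import *
togo([623.4,-66.7,25])
s=snapshot("wrist");np.savez("w8.npz",**s);cv2.imwrite("pics/w8.png",s["frame"][:,:,::-1])
E
```

```text
time_s: 20.75
eef_pos: [623.3, -66.6, 46.1]
tool_rot: [2.124, 2.313, 0.001]
wrist_force: [-0.5, -0.1, -1.0]
width: 27.5
grasp_force: 40.0
tcp [623.3 -66.6  46.1] tool xy [[-0.085, 0.996, -0.0], [0.996, 0.085, 0.001]] shift tool [-0.1  0.1 21.1]
```

View pics/w8.png

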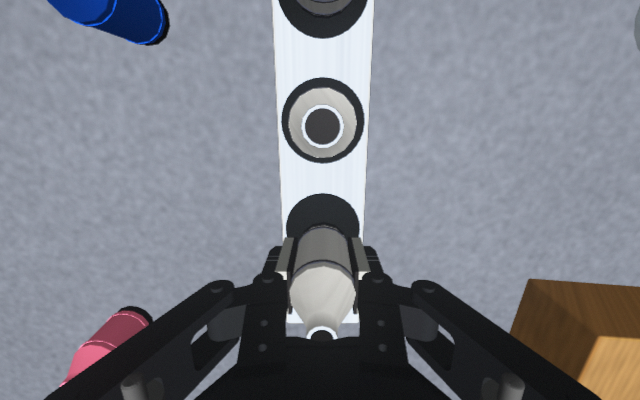

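c stands centred on its pad, lens at (322,126). d is above its own pad at (322,335), so I'll lower it.

```bash
python3 -m crank '{"delta_rot":[[0,0,0],[0,0,0],[0,0,0],[0,0,0],[0,0,0]],"travel":[[0,0,9],[0,0,7],[0,0,3],[0,0,0],[0,0,0]],"hand":[1,1,1,1,1]}'
python3 -m crank '{"delta_rot":[[0,0,0],[0,0,0],[0,0,0]],"travel":[[0,0,1],[0,0,0],[0,0,0]],"hand":[1,1,1]}'
python3 -m crank '{"delta_rot":[[0,0,0],[0,0,0]],"travel":[[0,0,1],[0,0,0]],"hand":[1,1]}'
```

```text
time_s: 21.3
eef_pos: [622.7, -66.6, 26.1]
tool_rot: [-2.125, -2.314, 0.0]
wrist_force: [-0.7, -0.4, -2.0]
width: 27.5
grasp_force: 39.9
time_s: 21.6
eef_pos: [622.9, -66.6, 25.5]
tool_rot: [2.125, 2.314, 0.0]
wrist_force: [-0.2, 0.4, -0.6]
width: 27.5
grasp_force: 39.9
time_s: 21.8
eef_pos: [623.0, -66.7, 24.6]
tool_rot: [2.124, 2.314, 0.0]
wrist_force: [0.3, 0.3, -0.8]
width: 27.7
grasp_force: 40.0
```

```bash
python3 -m crank '{"delta_rot":[[0,0,0],[0,0,0]],"travel":[[0,0,0.7],[0,0,0]],"hand":[1,1]}'
python3 -m crank '{"delta_rot":[[0,0,0],[0,0,0]],"travel":[[0,0,0.5],[0,0,0]],"hand":[1,1]}'
```

```text
time_s: 22.0
eef_pos: [623.1, -66.7, 24.5]
tool_rot: [2.124, 2.313, 0.0]
wrist_force: [-0.9, 0.5, 3.1]
width: 27.8
grasp_force: 40.1
time_s: 22.2
eef_pos: [623.1, -66.7, 24.5]
tool_rot: [2.124, 2.313, 0.001]
wrist_force: [-3.2, 0.2, 4.6]
width: 27.7
grasp_force: 40.2
```

```bash
python3 -m crank '{"delta_rot":[[0,0,0],[0,0,0],[0,0,0],[0,0,0],[0,0,0]],"travel":[[0,0,-0.7],[0,0,0],[0,0,0],[0,0,0],[0,0,0]],"hand":[1,0.4,0,-1,-1]}'
python3 -m crank '{"delta_rot":[[0,0,0],[0,0,0],[0,0,0],[0,0,0],[0,0,0]],"travel":[[0,0,-5],[0,0,-15],[0,0,-40],[0,0,-45],[0,0,-45]],"hand":[-1,-1,-1,-1,-1]}'
python3 -m crank '{"delta_rot":[[0,0,0],[0,0,0],[0,0,0],[0,0,0],[0,0,0]],"travel":[[25,-11,0],[40,-18,0],[42,-19,0],[42,-19,0],[42,-19,0]],"hand":[-1,-1,-1,-1,-1]}'
python3 -m crank '{"delta_rot":[[0,0,0],[0,0,0],[0,0,0],[0,0,0],[0,0,0]],"travel":[[42,-19,0],[40,-18,0],[30,-14,0],[20,-10,0],[0,0,0]],"hand":[-1,-1,-1,-1,-1]}'
python3 - <<'E'
from rig import *
from h import *
s=snapshot("wrist");np.savez("w9.npz",**s);cv2.imwrite("pics/w9.png",s["frame"][:,:,::-1])
r=lens(s,(435.7,268),32,60,45);print(r);togo([*r[0][:2],5])
E
```

```text
time_s: 22.7
eef_pos: [622.6, -66.6, 23.2]
tool_rot: [-2.125, -2.314, 0.001]
wrist_force: [0.7, 1.2, -0.4]
width: 69.9
grasp_force: 0.0
time_s: 23.2
eef_pos: [622.7, -66.6, 176.6]
tool_rot: [2.124, 2.313, 0.001]
wrist_force: [1.4, 0.7, 0.0]
width: 85.2
grasp_force: 0.0
time_s: 23.7
eef_pos: [520.2, 117.8, 175.6]
tool_rot: [2.124, 2.312, 0.003]
wrist_force: [0.5, 0.6, 0.8]
width: 85.6
grasp_force: 0.0
time_s: 24.2
eef_pos: [447.6, 245.1, 175.5]
tool_rot: [2.12, 2.318, 0.004]
wrist_force: [0.3, -0.3, -0.0]
width: 85.1
grasp_force: 0.0
(array([434.9, 269.2,  32. ]), array([311.7, 161.1]), 'diam', 28.0)
tcp [448.6 243.7 175.3] tool xy [[-0.088, 0.996, 0.0], [0.996, 0.088, 0.002]] shift tool [ 26.5 -11.8 170.3]
```

View pics/w9.png

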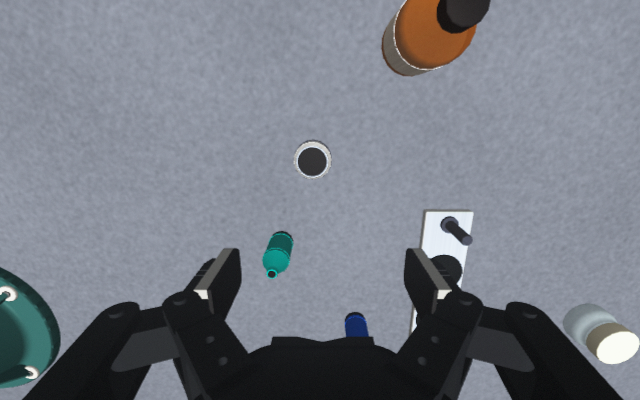

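a's lens is at (312,161), with the bottle well off at (420,45). I'll descend onto a.

```bash
python3 -m crank '{"delta_rot":[[0,0,0],[0,0,0],[0,0,0],[0,0,0],[0,0,0]],"travel":[[13,-6,5],[13,-6,25],[0,0,40],[0,0,35],[0,0,20]],"hand":[-1,-1,-1,-1,-1]}' 40
python3 -m crank '{"delta_rot":[[0,0,0],[0,0,0],[0,0,0],[0,0,0],[0,0,0]],"travel":[[0,0,15],[0,0,12],[0,0,8],[0,0,6],[0,0,0]],"hand":[-1,-1,-1,-1,-1]}'
python3 - <<'E'
from rig import *
from h import *
s=snapshot("wrist");r=lens(s,(434.9,269.2),32);print(r);togo([*r[0][:2],4])
E
```

```text
time_s: 24.75
eef_pos: [432.9, 266.4, 45.3]
tool_rot: [-2.125, -2.311, 0.008]
wrist_force: [-0.3, 0.2, -0.1]
width: 85.3
grasp_force: 0.0
time_s: 25.25
eef_pos: [434.6, 267.4, 7.4]
tool_rot: [-2.125, -2.313, 0.001]
wrist_force: [-0.6, 1.0, -0.4]
width: 85.5
grasp_force: 0.0
(array([434.9, 269.3,  32. ]), array([323.5, 271.7]), 'diam', 27.4)
tcp [434.9 267.6   8. ] tool xy [[-0.085, 0.996, 0.0], [0.996, 0.085, 0.0]] shift tool [1.7 0.1 4. ]
```

```bash
python3 -m crank '{"delta_rot":[[0,0,0],[0,0,0],[0,0,0],[0,0,0],[0,0,0]],"travel":[[1.5,0,3.5],[0,0,0],[0,0,0],[0,0,0],[0,0,0]],"hand":[-1,-0.5,-0.2,0.2,1]}' 40
python3 -m crank '{"delta_rot":[[0,0,0],[0,0,0],[0,0,0],[0,0,0],[0,0,0]],"travel":[[0,0,0],[0,0,0],[0,0,0],[0,0,0],[0,0,0]],"hand":[1,1,1,1,1]}'
python3 -m crank '{"delta_rot":[[0,0,0],[0,0,0],[0,0,0],[0,0,0],[0,0,0]],"travel":[[0,0,-10],[0,0,-25],[0,0,-40],[0,0,-40],[0,0,-5]],"hand":[1,1,1,1,1]}'
python3 - <<'E'
from h import *
from rig import *
togo([605.6,142.3,18])
s=snapshot("wrist");e=np.array(state()["eef_pos"]);print("held lens",lens(s,e[:2],e[2]+27)[:2])
E
```

```text
time_s: 25.8
eef_pos: [435.1, 269.3, 4.9]
tool_rot: [2.124, 2.314, 0.002]
wrist_force: [1.0, -0.0, 2.7]
width: 38.1
grasp_force: 40.7
time_s: 26.3
eef_pos: [435.1, 269.3, 4.9]
tool_rot: [2.124, 2.314, 0.002]
wrist_force: [0.2, -0.7, 5.8]
width: 38.2
grasp_force: 40.8
time_s: 26.8
eef_pos: [437.1, 270.4, 130.0]
tool_rot: [2.122, 2.311, 0.014]
wrist_force: [0.1, -0.8, -0.3]
width: 38.4
grasp_force: 40.6
tcp [437.1 270.4 130. ] tool xy [[-0.085, 0.996, 0.003], [0.996, 0.085, 0.009]] shift tool [-142.3  156.   113. ]
held lens (array([436.8, 269. , 155.1]), array([322.2, 277.8]))
```

```bash
python3 -m crank '{"delta_rot":[[0,0,0],[0,0,0],[0,0,0],[0,0,0],[0,0,0]],"travel":[[-18,20,0],[-28,32,0],[-32,36,0],[-32,36,0],[-20,23,0]],"hand":[1,1,1,1,1]}'
python3 -m crank '{"delta_rot":[[0,0,0],[0,0,0],[0,0,0],[0,0,0],[0,0,0]],"travel":[[-11,12,0],[0,0,20],[0,0,30],[0,0,25],[0,0,10]],"hand":[1,1,1,1,1]}'
python3 -m crank '{"delta_rot":[[0,0,0],[0,0,0],[0,0,0]],"travel":[[0,0,0],[0,0,0],[0,0,0]],"hand":[1,1,1]}'
python3 - <<'E'
from h import *
togo([605.6,142.3,19])
E
```

```text
time_s: 27.35
eef_pos: [592.6, 149.4, 121.1]
tool_rot: [-2.126, -2.31, 0.007]
wrist_force: [0.7, 0.7, -1.7]
width: 38.2
grasp_force: 40.7
time_s: 27.85
eef_pos: [600.9, 142.3, 34.1]
tool_rot: [-2.119, -2.31, 0.012]
wrist_force: [-0.9, -0.3, -3.0]
width: 38.4
grasp_force: 40.6
time_s: 28.15
eef_pos: [606.1, 142.6, 41.3]
tool_rot: [2.123, 2.313, 0.004]
wrist_force: [-0.3, -0.3, -1.3]
width: 38.2
grasp_force: 40.6
tcp [606.1 142.6  41.3] tool xy [[-0.085, 0.996, 0.0], [0.996, 0.085, 0.003]] shift tool [-0.2 -0.6 22.3]
```

```bash
python3 -m crank '{"delta_rot":[[0,0,0],[0,0,0],[0,0,0],[0,0,0],[0,0,0]],"travel":[[0,0,6],[0,0,5],[0,0,4],[0,0,3],[0,0,0]],"hand":[1,1,1,1,1]}'
python3 -m crank '{"delta_rot":[[0,0,0],[0,0,0],[0,0,0]],"travel":[[0,0,2],[0,0,0],[0,0,0]],"hand":[1,1,1]}'
python3 -m crank '{"delta_rot":[[0,0,0],[0,0,0]],"travel":[[0,0,1],[0,0,0]],"hand":[1,1]}'
```

```text
time_s: 28.65
eef_pos: [604.4, 142.0, 20.3]
tool_rot: [-2.124, -2.313, 0.002]
wrist_force: [-0.8, 0.4, -2.2]
width: 37.9
grasp_force: 40.6
time_s: 28.95
eef_pos: [605.1, 142.1, 19.4]
tool_rot: [2.125, 2.314, 0.0]
wrist_force: [0.2, 0.4, -1.0]
width: 38.0
grasp_force: 40.6
time_s: 29.15
eef_pos: [605.3, 142.2, 19.0]
tool_rot: [2.124, 2.314, 0.001]
wrist_force: [-0.5, 0.2, 1.5]
width: 38.0
grasp_force: 40.8
```

a is in contact. I'll release it, rise, back away along the row and look.

```bash
python3 -m crank '{"delta_rot":[[0,0,0],[0,0,0],[0,0,0],[0,0,0],[0,0,0]],"travel":[[0,0,0],[0,0,0],[0,0,0],[0,0,0],[0,0,0]],"hand":[1,0.4,0,-1,-1]}'
python3 -m crank '{"delta_rot":[[0,0,0],[0,0,0],[0,0,0],[0,0,0],[0,0,0]],"travel":[[0,0,-5],[0,0,-15],[0,0,-45],[0,0,-45],[0,0,-45]],"hand":[-1,-1,-1,-1,-1]}'
python3 -m crank '{"delta_rot":[[0,0,0],[0,0,0],[0,0,0],[0,0,0],[0,0,0]],"travel":[[-30,0,-20],[-45,0,-20],[-45,0,0],[-45,0,0],[-20,0,0]],"hand":[-1,-1,-1,-1,-1]}'
python3 -m crank '{"delta_rot":[[0,0,0],[0,0,0],[0,0,0]],"travel":[[0,0,0],[0,0,0],[0,0,0]],"hand":[-1,-1,-1]}'
python3 - <<'E'
from rig import *
from h import *
s=snapshot("wrist");cv2.imwrite("pics/w10.png",s["frame"][:,:,::-1])
for n,P,h in [("a",(605.5,142.3),46),("b",(611.5,72.7),60),("c",(617.5,3),74),("d",(623.4,-66.7),88)]:
    try: print(n,lens(s,P,h,60,20))
    except Exception as x: print(n,x)
s=snapshot("scene");cv2.imwrite("pics/s2.png",cv2.resize(s["frame"][120:290,150:470,::-1],None,fx=2.5,fy=2.5,interpolation=3))
E
```

```text
time_s: 29.65
eef_pos: [605.0, 142.1, 18.1]
tool_rot: [-2.125, -2.314, 0.0]
wrist_force: [0.6, 0.3, 0.2]
width: 70.2
grasp_force: 0.0
time_s: 30.15
eef_pos: [604.9, 142.2, 176.4]
tool_rot: [2.124, 2.313, 0.002]
wrist_force: [1.0, -0.1, 0.0]
width: 85.3
grasp_force: 0.0
time_s: 30.65
eef_pos: [620.9, -46.2, 215.3]
tool_rot: [2.127, 2.308, 0.0]
wrist_force: [0.2, 0.6, 0.6]
width: 85.2
grasp_force: 0.0
time_s: 30.95
eef_pos: [620.8, -41.0, 214.1]
tool_rot: [2.123, 2.315, 0.001]
wrist_force: [0.2, 0.7, 0.9]
width: 85.2
grasp_force: 0.0
a (array([605.8, 130.9,  46. ]), array([322.1,   2.1]), 'diam', 9.6)
b (array([610.8,  57.4,  60. ]), array([320.7,  84.3]), 'diam', 22.1)
c (array([616.6,  12. ,  74. ]), array([322.6, 133.2]), 'diam', 24.1)
d min() iterable argument is empty
```

View pics/w10.png

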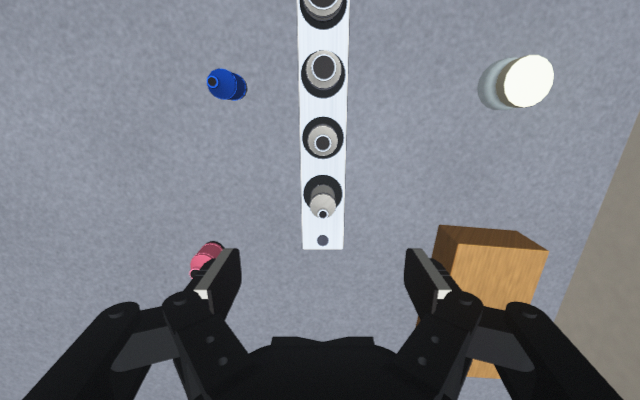

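View pics/s2.png

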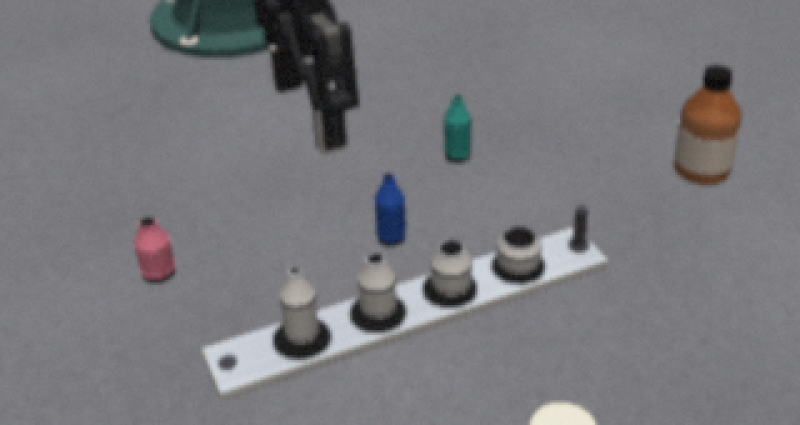

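Both views show all four upright and centred on their pads. From the post at (580,230) they run a, b, c, d, shortest to longest. The bottle and look-alikes haven't moved and the gripper is clear, so I'm handing in.

```bash
python3 -c "
from rig import *
print(sign_off())"
```

```text
the job is handed in; nothing more can be done
None
```

I handed the job in with all four objectives standing lens up, centred by eye in the last pictures, on their pads in order of length from the post (a, b, c, d); the amber bottle was left alone, the run took about 31 s of robot time, and sign-off returned no verdict.

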